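# Hang the planter beside the lantern

## Task

Two small table stands each have a hanging rail with an upturned end; a planter hangs on one and a lantern on the other. Slide the lantern along its rail right up to its post to make room, without lifting it off, then lift the planter off its own rail over the upturned ends and hang it on the lantern's rail, beside the lantern but not touching it. Keep both upright, lower the planter onto the rail rather than dropping it, and leave the book, jar and clock where they are.

Things in the scene. Friction and masses are not known exactly. Their poses are not given: they have to be found in the camera images.
- stand_left: Fixed stand on the left (+y): 12 mm round dark steel bar bent into post, level rail and upturned end, on a 120 x 200 x 12 mm steel foot. Origin on the table below the rail's middle, z up. The rail runs along its y axis: post centre line at y = +122 mm, upturned end at y = -122 mm, towards the other stand. Rail axis 270 mm, rail top 276 mm above the table.
- stand_right: Fixed stand on the right (-y), mirror image of stand_left (their yaws may differ): origin on the table below the rail's middle, z up. The rail runs along its y axis: post centre line at y = -122 mm, upturned end at y = +122 mm, towards the other stand. Rail axis 270 mm, rail top 276 mm above the table.
- stand_left_stop (a point): Left stand: where the rail axis meets the centre line of the upturned end, 270 mm up. The end is 12 mm thick, so its inner face is 6 mm nearer the post, and it rises to 296 mm above the table (20 mm over the rail top). Axes as the stand's.
- stand_right_stop (a point): Right stand: the same point at its upturned end, 270 mm up; the end rises to 296 mm above the table. Axes as the stand's.
- stand_left_post (a point): Left stand: point on the post's centre line at rail height, 244 mm from the stop point along the rail. The bar starts to curve down to the post 24 mm before it.
- stand_right_post (a point): Right stand: the same point at its post, 244 mm from its stop point.
- planter_bow (a point): Round copper pot with green leaves, 84 mm across, 70 mm high, 0.2-0.45 kg, hung by a closed strap bow on the rail of either stand. Point inside the bow's straight top part (an upside-down U, see lantern_bow), midway between its legs, 20 mm below the underside of the U's top: 256 mm above the table when hanging. Pot rim 70 mm, bottom 140 mm below the point. z up, rail passes along y.
- lantern_bow (a point): Round steel and glass lantern, 76 mm across, 104 mm high, 0.25-0.5 kg, on the other rail; slides easily. Point as in planter_bow, chimney top 51 mm below it. Both bows: upside-down U of strap 20 mm wide along y, 4 mm thick; 26 mm clear, 34 mm outside along x; flat legs 50 mm long, then spreading outwards. Lantern body meets the post when the point is about 44 mm from the post's centre line.
- book: Closed book with folded glasses on it, 120 x 185 x 34 mm, lying on the table; origin at the centre of its underside. Leave alone.
- jar: Square white porcelain tea jar, 70 x 70 mm, 126 mm high; origin at the centre of its underside. Leave alone.
- clock: Wooden mantel clock, 90 x 150 mm, 148 mm high; origin at the centre of its underside. Leave alone.
Not all that is in view belongs to the job. What is shaped like the part that bears lantern_bow but purple is not meant.

How it is judged:
By the outcome, as a careful person would: the job done as asked, in the order asked, and still so for the second after the job is handed in, with the robot touching nothing.
It also fails if it takes over 58 s, if anything falls off the work surface, if the arm or the gripper's body presses on something with over 40 N, if the wrist force passes 120 N, or if a joint passes its speed limit or range.

## Robot

A 7-joint arm with a two-finger parallel gripper is mounted at the origin on the work surface. World frame = base frame: x ahead of the robot, y to its left, z up, the work surface at z = 0. Lengths are in m, angles in rad, forces in N, time in s.
With the tool pointing down it reaches from about 0.425 to 0.925 m from the base axis. Payload 6.8 kg.
Tool frame: the origin (TCP) lies between the finger pads; the fingertips stand 14 mm ahead of it and the grasp point (between the pads) lies 5 mm behind it; z points along the fingers, y is the line along which they close (so a half turn about z gives the same grasp; the last joint's range is limited). The gripper opens to 85 mm and grips with 20 to 120 N. Pads are 22 mm wide; open, the fingers measure 114 mm over their backs; the gripper's body (76 mm by 85 mm) begins 54 mm behind the grasp point. The pads swing forward as they close: fully open they stand 13 mm farther back than shut.
Start: joints at [-1.428, 0.477, 0.022, 1.555, -0.011, 1.109, -0.083], TCP at [0.168, 0.654, 0.245] pointing down, gripper open.
Joint ranges: [-2.96, 2.96], [-0.34, 2.1], [-1.41, 1.46], [0.24, 2.44], [-1.37, 4.51], [0.17, 1.92], [-2.96, 2.96]. Speed limits (rad/s): [2.39, 2.39, 3.14, 3.14, 3.14, 3.14, 3.14].

## Interface

Orientations are given as a rotation vector (axis times angle).
In Python, from bench import r, imaging gives the robot as it stands.
- The arm moves only by the tool apply_moves, never from a script. Its argument "moves" is a list of rows, each a list of 2 entries, a list of its own where there are three numbers: the shift along the tool's x, y, z in cm, then the turn about the tool's z in rad. In form: [[[tx, ty, tz], roll], ...]. A call has 1 to 10 rows; each row is the pose to reach, as a shift and turn from the pose commanded when the call began, along the tool's axes at that moment; what a row does not reach only later rows make up. A row lasts 1/12 s, in which the tool goes at most 41.7 mm and 7.16 degrees, less where a joint would pass 70% of its speed; a pose out of reach is approached as far as the arm can. A call with a gripper value outside its range is refused whole. "claw" is the opening, from 0 (shut) to 1 (fully open), set as the call begins (left out, the last holds). The fingers move at their own pace and stop on an object; "grip_force" is the grip in N (left out, the last holds). Time passes only in rows, so rows that repeat a pose let the fingers close. It gives the time, the measured TCP pose, the force and the opening at its end, in the units of the state.
- r.get_obs(): the state, without advancing time (a new reading comes with each control period).
- imaging.grab_frame(name): name is "side" or "top" or "wrist"; returns a dict with "frame" (384x512x3 uint8, blue, green, red), "intrinsics" (3x3 intrinsics, pixels), "T" (4x4, takes a point from camera to world coordinates). Camera axes: x right, y up, looking along -z (the intrinsics and any distortion apply to the point x, -y, -z); pixel columns grow to the right and rows downward; lengths in m; the calibration is good to about 2 mm. A picture is of the moment at which its call begins. There is no depth.
- r.hand_in(): hands the job in, once; it reports no verdict.
The state is a dict: "clock": time; "joints": joint angles; "qvel": joint speeds; "tau": joint torques, N m; "tcp_pos": TCP position; "orientation": TCP orientation; "contact_force": force on the tool from outside, world axes, zero at the start; "moment": the same for the moment, N m; "grip_width": finger opening in m.
Only numpy, scipy, OpenCV 4.12 (cv2) and the standard library are available. Lean on these libraries where they do the work, as an engineer would, in place of code of your own. Each camera call takes 0.05 s, during which the arm holds its last target. There are 200 camera calls.

## Working session

There is one attempt and no reset: what is moved stays moved. The work goes in short steps, Python scripts to look and compute and a tool call to move; the robot and the scene stay as the last step left them, time stands still between calls to the robot, and variables do not carry over. Pictures are saved under pics/ and viewed, on a budget of 10 in all, crops included, one or two more only if the job needs it, and the job is handed in when it is done.

Besides the shell and the picture viewer there is one more tool, called after "Request:" by a JSON object that holds its "api" and its "payload", one argument or row to a line. apply_moves: Moves the arm, as the interface text tells. Its arguments: {"type":"object","properties":{"moves":{"type":"array","items":{"type":"array"}},"claw":{"type":"number"},"grip_force":{"type":"number"}},"required":["moves"]}

```bash
mkdir -p pics; ls
python3 - <<'E'
from bench import r, imaging
import cv2,numpy as np,pickle
o=r.get_obs();print(o)
d={}
for n in ("side","top","wrist"):
    f=imaging.grab_frame(n);d[n]=f
    print(n,np.round(f["intrinsics"],1).tolist(),np.round(f["T"],3).tolist(), [k for k in f])
pickle.dump(d,open("f0.pkl","wb"))
cv2.imwrite("pics/a.png",cv2.resize(d["side"]["frame"],(800,600)))
cv2.imwrite("pics/b.png",cv2.resize(d["top"]["frame"],(800,600)))
E
```

```text
pics
{'clock': 0.0, 'joints': array([-1.42809647,  0.47779682,  0.02235882,  1.556465  , -0.01151631,
        1.10925911, -0.08313517]), 'qvel': array([-0.00225103, -0.00089028, -0.00113842,  0.00038359, -0.00162001,
       -0.00020266,  0.00133599]), 'tau': array([-5.25512041e-04, -5.96463311e+01,  1.60773519e+00, -2.81187218e+01,
        1.24431317e-02,  9.46426706e-03, -3.08325632e-06]), 'tcp_pos': array([0.1674007 , 0.65333333, 0.24432252]), 'orientation': array([-3.92970562e-01, -3.11681839e+00,  2.82308053e-03]), 'contact_force': array([ 0.44593722, -0.73557239,  0.50990141]), 'moment': array([ 0.0248345 ,  0.07101345, -0.02129103]), 'grip_width': 0.08517504573680978}
side [[481.0, 0.0, 257.1], [0.0, 481.0, 190.2], [0.0, 0.0, 1.0]] [[-0.999, 0.038, -0.034, 0.524], [-0.05, -0.592, 0.804, 0.958], [0.01, 0.805, 0.594, 0.943], [0.0, 0.0, 0.0, 1.0]] ['frame', 'intrinsics', 'T']
top [[386.7, 0.0, 258.9], [0.0, 386.7, 189.4], [0.0, 0.0, 1.0]] [[-0.024, 0.988, -0.152, 0.388], [-0.999, -0.028, -0.02, -0.099], [-0.024, 0.151, 0.988, 1.414], [0.0, 0.0, 0.0, 1.0]] ['frame', 'intrinsics', 'T']
wrist [[295.6, 0.0, 255.2], [0.0, 295.6, 183.5], [0.0, 0.0, 1.0]] [[0.249, -0.932, -0.263, 0.101], [0.969, 0.239, 0.07, 0.671], [-0.002, -0.272, 0.962, 0.373], [0.0, 0.0, 0.0, 1.0]] ['frame', 'intrinsics', 'T']
```

View pics/a.png

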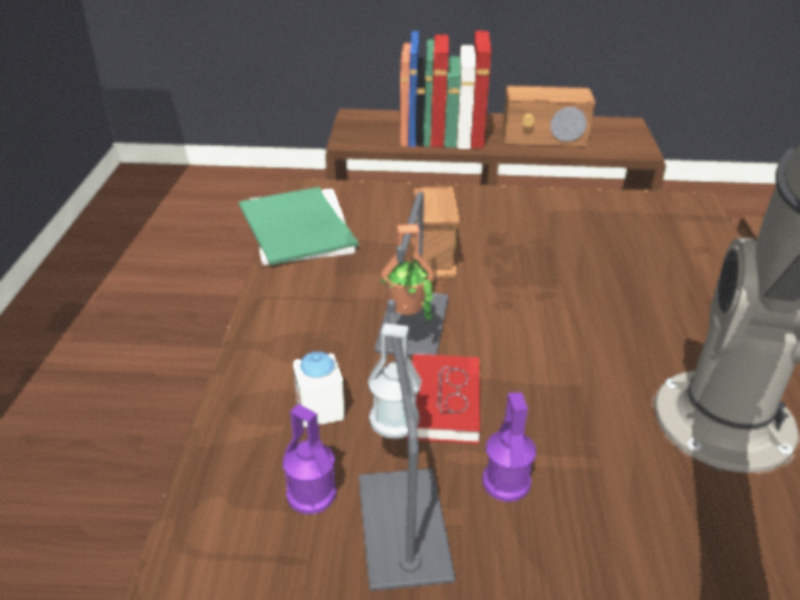

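View pics/b.png

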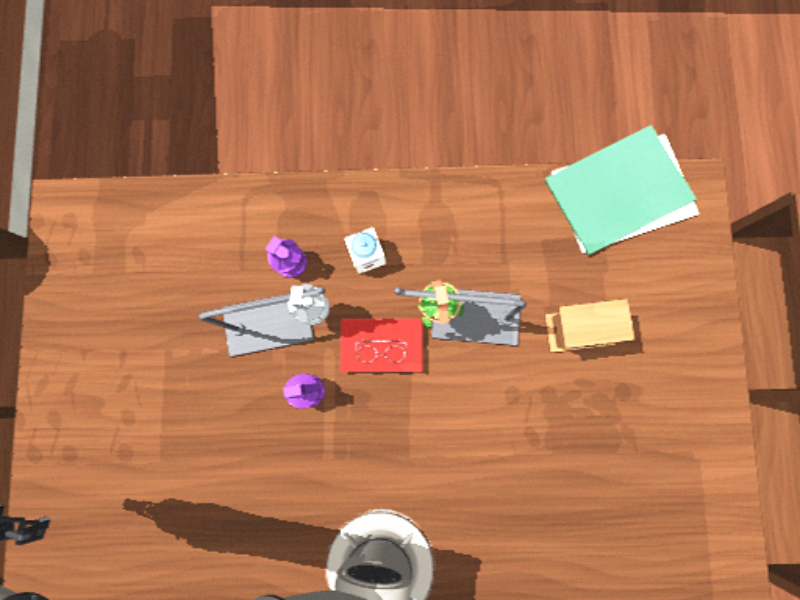

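```bash
cat > h.py <<'E'
import cv2,numpy as np,pickle
def ray(f,u,v):
    K=f["intrinsics"];T=f["T"]
    d=np.array([(u-K[0,2])/K[0,0],-(v-K[1,2])/K[1,1],-1]);return T[:3,3],T[:3,:3]@d
def onz(f,u,v,z):
    o,d=ray(f,u,v);return o+d*(z-o[2])/d[2]
def proj(f,P):
    p=np.linalg.inv(f["T"])@np.append(P,1);K=f["intrinsics"]
    return K[0,0]*p[0]/-p[2]+K[0,2],K[1,1]*-p[1]/-p[2]+K[1,2]
def tri(f,a,g,b):
    o1,d1=ray(f,*a);o2,d2=ray(g,*b);A=np.c_[d1,-d2];s=np.linalg.lstsq(A,o2-o1,rcond=None)[0]
    p,q=o1+d1*s[0],o2+d2*s[1];return (p+q)/2,np.linalg.norm(p-q)
E
python3 - <<'E'
from h import *
d=pickle.load(open("f0.pkl","rb"));t=d["top"];s=d["side"]
a=cv2.resize(t["frame"][175:240,125:345],(770,228),interpolation=cv2.INTER_CUBIC)   # x3.5 from (125,175)
b=cv2.resize(s["frame"][120:300,220:310],(180*2,360*2)[0:2],interpolation=cv2.INTER_CUBIC)
c1=cv2.resize(s["frame"][115:205,235:295],(240,360),interpolation=cv2.INTER_CUBIC) #x4 from (235,115)
c2=cv2.resize(s["frame"][190:280,225:305],(320,360),interpolation=cv2.INTER_CUBIC) #x4 from (225,190)
im=np.zeros((600,770,3),np.uint8);im[:228]=a;im[235:595,:240]=c1;im[235:595,260:580]=c2
cv2.imwrite("pics/c.png",im)
E
```

```text
(no output)
```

View pics/c.png

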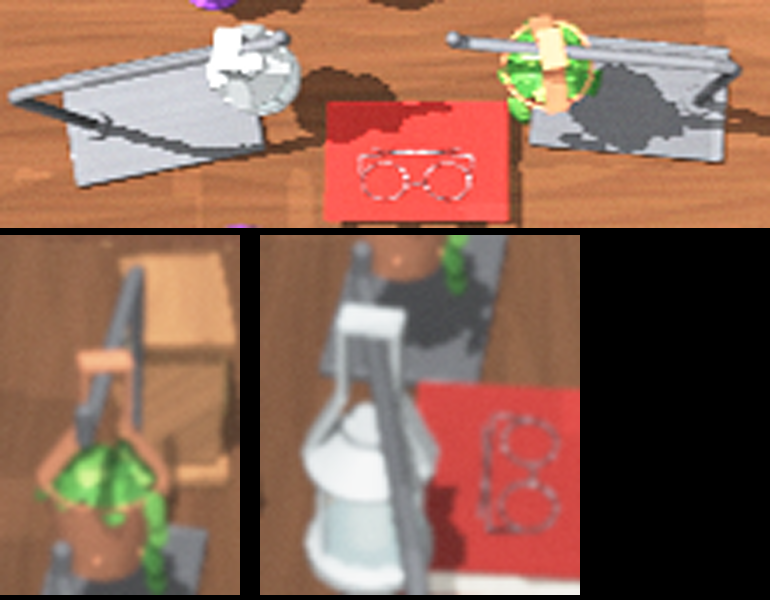

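```bash
cat > st.py <<'E'
from h import *
from scipy.spatial.transform import Rotation as R
d=pickle.load(open("f0.pkl","rb"));t=d["top"];s=d["side"]
T=lambda x,y,z:onz(t,125+x/3.5,175+y/3.5,z)
E
python3 - <<'E'
from st import *
np.set_printoptions(precision=4,suppress=True)
for n,x,y,z in [("Lstop",285,38,.296),("Lpost",17,97,.27),("Lrailmid",150,68,.276),("Rstop",455,39,.296),("Rpost",735,69,.27),("Rrail",640,55,.276),("planter",551,48,.28),("lantern",229,52,.28)]: print(n,T(x,y,z))
# side: planter bow top centre (104,360), lantern bow top (371,318); c1 from(235,115) x4 top offset 235
print("planter side",onz(s,235+105/4,115+(362-235)/4,.28),tri(t,(125+551/3.5,175+48/3.5),s,(235+105/4,115+(362-235)/4)))
print("lantern side",onz(s,225+(371-260)/4,190+(319-235)/4,.28),tri(t,(125+229/3.5,175+52/3.5),s,(225+(371-260)/4,190+(319-235)/4)))
print("Rstop side",onz(s,235+88/4,115+(411-235)/4,.296))
M=R.from_rotvec([-3.92970562e-01, -3.11681839e+00,  2.82308053e-03]).as_matrix();print(M)
E
```

```text
Lstop [0.5744 0.0778 0.296 ]
Lpost [0.534  0.3128 0.27  ]
Lrailmid [0.5551 0.1968 0.276 ]
Rstop [ 0.5696 -0.0649  0.296 ]
Rpost [ 0.5413 -0.3014  0.27  ]
Rrail [ 0.5547 -0.2209  0.276 ]
planter [ 0.5622 -0.1456  0.28  ]
lantern [0.5664 0.1282 0.28  ]
planter side [ 0.5613 -0.1345  0.28  ] (array([ 0.5624, -0.1458,  0.2733]), np.float64(0.0015583162772699658))
lantern side [0.5682 0.1372 0.28  ] (array([0.568 , 0.1295, 0.2737]), np.float64(0.0012814279099157826))
Rstop side [ 0.5684 -0.049   0.296 ]
[[-0.9687  0.2482 -0.0003]
 [ 0.2482  0.9687 -0.0018]
 [-0.0001 -0.0018 -1.    ]]
```

Request:
{"api": "apply_moves", "payload": {
  "moves": [
    [[-4,-2,-4],0.1],
    [[-51.7,-40.8,-11.6],1.148],
    [[-51.7,-40.8,-11.6],1.148],
    [[-51.7,-40.8,-11.6],1.148],
    [[-51.7,-40.8,-11.6],1.148],
    [[-51.7,-40.8,-11.6],1.148],
    [[-51.7,-40.8,-11.6],1.148],
    [[-51.7,-40.8,-11.6],1.148],
    [[-51.7,-40.8,-11.6],1.148],
    [[-51.7,-40.8,-11.6],1.148]
  ],
  "claw": 1,
  "grip_force": 40
}}

```text
clock: 0.98
tcp_pos: [0.414, 0.3341, 0.3255]
orientation: [-2.03, -2.397, 0.0]
contact_force: [1.2, 0.2, 0.5]
grip_width: 0.0855
```

Request:
{"api": "apply_moves", "payload": {
  "moves": [
    [[-22,11,-3.5],0],
    [[-22,11,-3.5],0],
    [[-22,11,-3.5],0],
    [[-22,11,-3.5],0],
    [[-22,11,-3.5],0],
    [[-22,11,-3.5],0],
    [[-22,11,-3.5],0],
    [[-22,11,-3.5],0],
    [[-22,11,-3.5],0]
  ]
}}

```text
clock: 1.73
tcp_pos: [0.5589, 0.1387, 0.3598]
orientation: [-2.022, -2.403, 0.001]
contact_force: [-0.0, 1.5, -0.2]
grip_width: 0.0859
```

```bash
cat > look.py <<'E'
from st import *
from bench import r,imaging
import sys
np.set_printoptions(precision=4,suppress=True)
def snap(names=("wrist",)):
    D={n:imaging.grab_frame(n) for n in names};pickle.dump(D,open("last.pkl","wb"))
    return D
def pose():
    o=r.get_obs();M=R.from_rotvec(o["orientation"]).as_matrix()
    return o,M,o["tcp_pos"]
def delta(P):
    o,M,p=pose();return M.T@(np.array(P)-p)*100
E
python3 - <<'E'
from look import *
D=snap(("wrist","top","side"));o,M,p=pose()
print(o["clock"],p,"toolx yaw",np.degrees(np.arctan2(M[1,0],M[0,0])),o["joints"])
w=cv2.resize(D["wrist"]["frame"],(400,300))
cv2.imwrite("pics/d.png",D["wrist"]["frame"])
for P in ([.567,.129,.28],[.5744,.0778,.296],[.5551,.1968,.276]): print(P,proj(D["wrist"],P))
E
```

```text
1.8833 [0.5584 0.1399 0.3598] toolx yaw 100.02502902872165 [-0.794   0.2396  0.5431  1.6777 -0.1297  1.2611 -0.0489]
[0.567, 0.129, 0.28] (np.float64(263.4547383996623), np.float64(210.37428629255217))
[0.5744, 0.0778, 0.296] (np.float64(261.58757527502195), np.float64(282.8076250057762))
[0.5551, 0.1968, 0.276] (np.float64(263.79203992373465), np.float64(116.52158006376546))
```

View pics/d.png

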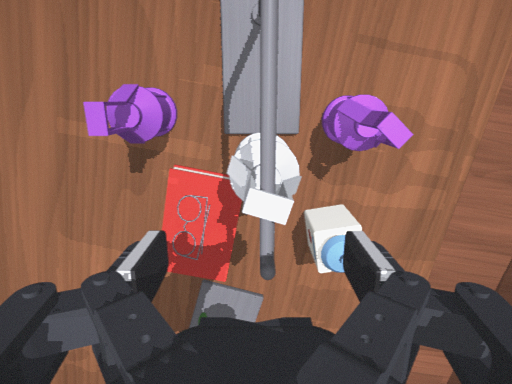

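Run:
```python
from look import *
D=pickle.load(open("last.pkl","rb"));w=D["wrist"]
B=onz(w,268.5,204.5,.28);print("bow",B,"stop",onz(w,267,264,.296),"rail",onz(w,267.5,110,.276),onz(w,267,170,.276))
a=onz(w,267.5,60,.276);b=onz(w,266.5,235,.276);u=a-b;print("rail yaw",np.degrees(np.arctan2(-u[0],u[1])), "post",onz(w,258,17,.0))
print("delta bow",delta(B), "delta rail pt near bow", delta([b[0]+(B[1]-b[1])*u[0]/u[1],B[1],.276]))
for q in ((249,187),(294,198),(289,223),(242,210)): print(onz(w,*q,.28))
```

```text
bow [0.5699 0.1343 0.28  ] stop [0.5755 0.0941 0.296 ] rail [0.5569 0.2016 0.276 ] [0.5643 0.1592 0.276 ]
rail yaw 10.100964364603088 post [ 0.531   0.3242 -0.    ]
delta bow [-0.7616  1.0392  7.9757] delta rail pt near bow [-0.7404  0.9184  8.3758]
[0.5532 0.1453 0.28  ]
[0.5877 0.1425 0.28  ]
[0.588  0.1222 0.28  ]
[0.551  0.1265 0.28  ]
```

Request:
{"api": "apply_moves", "payload": {
  "moves": [
    [[-0.75,1.0,2.5],0],
    [[-0.75,1.0,5],0],
    [[-0.75,1.0,7],0],
    [[-0.75,1.0,8.5],0],
    [[-0.75,1.0,9.5],0],
    [[-0.75,1.0,10.5],0],
    [[-0.75,1.0,10.5],0],
    [[-0.75,1.0,10.5],0]
  ]
}}

```text
clock: 2.55
tcp_pos: [0.5704, 0.133, 0.2554]
orientation: [-2.022, -2.405, 0.0]
contact_force: [0.2, -0.9, 0.7]
grip_width: 0.085
```

Run:
```python
from look import *
D=snap(("wrist",));o,M,p=pose()
print(o["clock"],p,o["contact_force"],np.degrees(np.arctan2(M[1,0],M[0,0])))
cv2.imwrite("pics/e.png",D["wrist"]["frame"])
```

```text
2.6 [0.5708 0.1328 0.2559] [0.1885 0.4485 0.2992] 99.88156368478772
```

View pics/e.png

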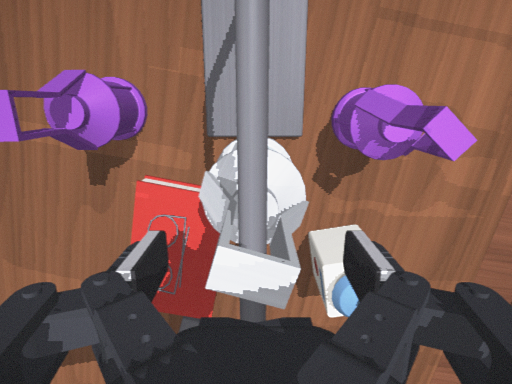

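Request:
{"api": "apply_moves", "payload": {
  "moves": [
    [[0,0,0],0],
    [[0,0,0],0],
    [[0,0,0],0],
    [[0,0,0],0],
    [[0,0,0],0],
    [[0,0,0],0],
    [[0,0,0],0],
    [[0,0,0],0]
  ],
  "claw": 0,
  "grip_force": 30
}}

```text
clock: 3.27
tcp_pos: [0.5709, 0.1326, 0.2558]
orientation: [2.022, 2.404, 0.002]
contact_force: [0.5, 0.1, 5.7]
grip_width: 0.037
```

Request:
{"api": "apply_moves", "payload": {
  "moves": [
    [[0.5,0,0],0],
    [[1.5,0,0],0],
    [[3,0,0],0],
    [[4.7,0,0],0],
    [[6.4,0,0],0],
    [[8.1,0,0],0],
    [[9.8,0,0],0],
    [[11.3,0,0],0],
    [[12.3,0,0],0],
    [[12.8,0,0],0]
  ]
}}

```text
clock: 4.1
tcp_pos: [0.5491, 0.259, 0.2558]
orientation: [2.021, 2.403, 0.0]
contact_force: [1.3, -5.0, 6.7]
grip_width: 0.0371
```

Run:
```python
from look import *
D=snap(("side","wrist"));o,M,p=pose()
print(o["clock"],p,o["contact_force"],o["moment"],o["grip_width"])
im=np.zeros((400,780,3),np.uint8)
im[:,:390]=cv2.resize(D["side"]["frame"][200:384,190:370],(390,400))
im[:,390:]=cv2.resize(D["wrist"]["frame"],(390,400))
cv2.imwrite("pics/f.png",im)
```

```text
4.2 [0.5489 0.2598 0.2558] [0.3408 0.1715 5.3421] [ 0.0907 -0.0725 -0.0451] 0.03660205571170913
```

View pics/f.png

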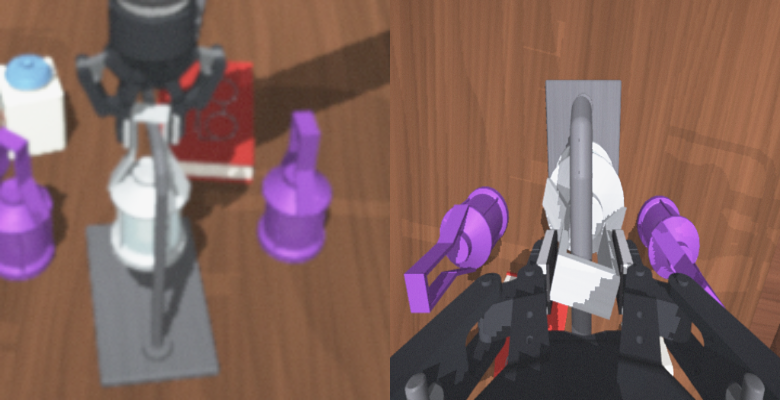

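Request:
{"api": "apply_moves", "payload": {
  "moves": [
    [[0.2,0,0],0],
    [[0.4,0,0],0],
    [[0.6,0,0],0],
    [[0.8,0,0],0],
    [[0.9,0,0],0],
    [[0.9,0,0],0]
  ]
}}

```text
clock: 4.7
tcp_pos: [0.5479, 0.2662, 0.2558]
orientation: [2.023, 2.401, -0.0]
contact_force: [0.7, -5.0, 6.8]
grip_width: 0.0371
```

Request:
{"api": "apply_moves", "payload": {
  "moves": [
    [[0,0,0],0],
    [[0,0,0],0],
    [[0,0,0],0]
  ]
}}

```text
clock: 4.95
tcp_pos: [0.5479, 0.2661, 0.2558]
orientation: [2.023, 2.401, 0.0]
contact_force: [1.1, -4.7, 6.1]
grip_width: 0.0368
```

Request:
{"api": "apply_moves", "payload": {
  "moves": [
    [[0.1,0,0],0],
    [[0.2,0,0],0],
    [[0.3,0,0],0],
    [[0.3,0,0],0]
  ]
}}

```text
clock: 5.28
tcp_pos: [0.5475, 0.2688, 0.2558]
orientation: [2.023, 2.401, -0.001]
contact_force: [1.2, -5.7, 6.1]
grip_width: 0.037
```

Run:
```python
from look import *
D=snap(("side","wrist"));o,M,p=pose()
print(o["clock"],p,o["contact_force"],o["moment"],o["grip_width"])
im=np.zeros((400,780,3),np.uint8)
im[:,:390]=cv2.resize(D["side"]["frame"][230:384,200:350],(390,400))
im[:,390:]=cv2.resize(D["wrist"]["frame"],(390,400))
cv2.imwrite("pics/g.png",im)
```

```text
5.3833 [0.5475 0.2688 0.2558] [ 0.877  -5.4543  6.5789] [-0.9498 -0.1541  0.0166] 0.03686875593711678
```

View pics/g.png

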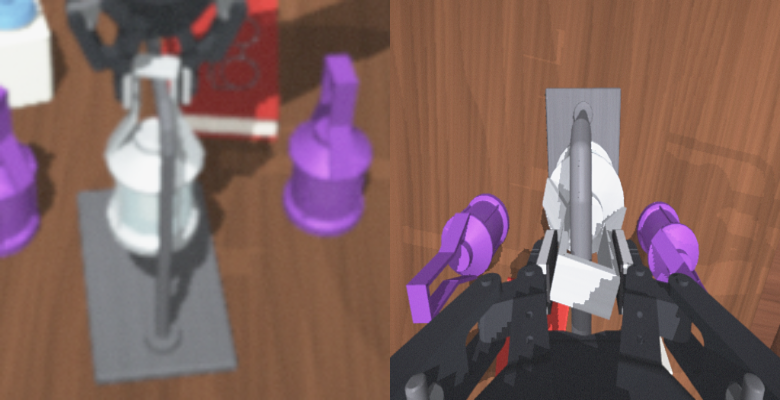

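Request:
{"api": "apply_moves", "payload": {
  "moves": [
    [[-0.2,0,0],0],
    [[-0.4,0,0],0],
    [[-0.4,0,0],0],
    [[-0.4,0,0],0]
  ]
}}

```text
clock: 5.72
tcp_pos: [0.5475, 0.2681, 0.2558]
orientation: [-2.021, -2.405, -0.004]
contact_force: [-0.4, 3.9, 6.0]
grip_width: 0.0367
```

Run:
```python
from look import *
o,M,p=pose()
print(o["clock"],p,o["contact_force"],o["moment"],o["grip_width"])
```

```text
5.7167 [0.5475 0.2681 0.2558] [-0.4143  3.9097  6.0439] [ 0.6891 -0.105  -0.0035] 0.036736467374885486
```

Request:
{"api": "apply_moves", "payload": {
  "moves": [
    [[0.3,0,0],0],
    [[0.6,0,0],0],
    [[0.8,0,0],0],
    [[0.9,0,0],0],
    [[0.9,0,0],0]
  ]
}}

```text
clock: 6.13
tcp_pos: [0.5466, 0.2729, 0.2558]
orientation: [2.023, 2.4, -0.002]
contact_force: [1.8, -5.8, 7.7]
grip_width: 0.0365
```

Run:
```python
from look import *
o,M,p=pose()
print(o["clock"],p,o["contact_force"],o["moment"],o["grip_width"])
```

```text
6.1333 [0.5466 0.2729 0.2558] [ 1.7725 -5.8112  7.7205] [-1.0189 -0.1574 -0.0208] 0.03648634801499666
```

Request:
{"api": "apply_moves", "payload": {
  "moves": [
    [[0.2,0,0],0],
    [[0.4,0,0],0],
    [[0.5,0,0],0],
    [[0.5,0,0],0],
    [[0.5,0,0],0]
  ]
}}

```text
clock: 6.55
tcp_pos: [0.5459, 0.2778, 0.2558]
orientation: [2.023, 2.4, -0.002]
contact_force: [0.8, -4.9, 7.9]
grip_width: 0.0369
```

Run:
```python
from look import *
D=snap(("side","wrist","top"));o,M,p=pose()
print(o["clock"],p,o["contact_force"],o["moment"],o["grip_width"])
im=np.zeros((600,800,3),np.uint8)
im[:,:400]=cv2.resize(D["side"]["frame"][240:360,210:290],(400,600),interpolation=cv2.INTER_CUBIC)
im[:400,400:]=cv2.resize(D["wrist"]["frame"][50:300,130:380],(400,400),interpolation=cv2.INTER_CUBIC)
im[400:,400:]=cv2.resize(D["top"]["frame"][170:240,120:260],(400,200),interpolation=cv2.INTER_CUBIC)
cv2.imwrite("pics/i.png",im)
```

```text
6.7 [0.5459 0.2778 0.2558] [ 1.6339 -5.9157  7.1721] [-1.0433 -0.1607 -0.0233] 0.036812118620041176
```

View pics/i.png

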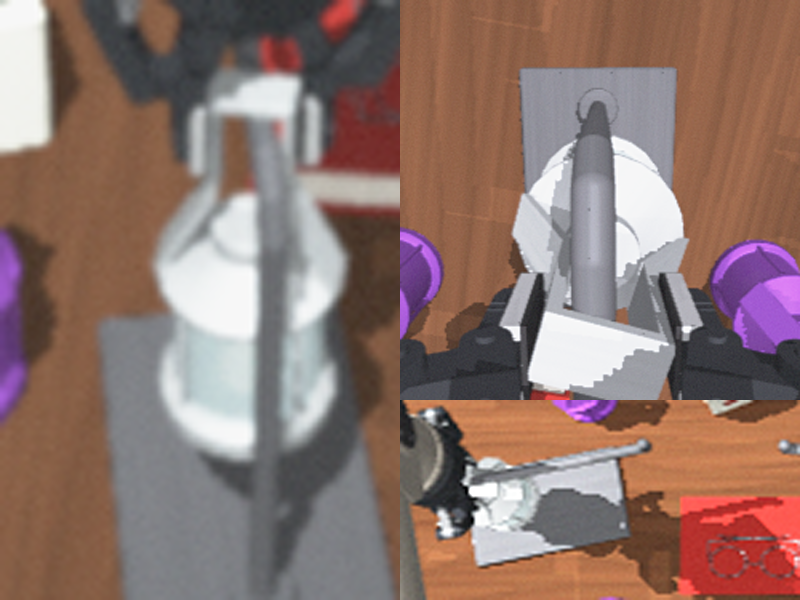

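Run:
```python
from look import *
D=pickle.load(open("last.pkl","rb"));w=D["wrist"]
c=lambda x,y:(130+(x-400)*.625,50+y*.625)
P=onz(w,*c(598,107),.014);B=onz(w,*c(600,356),.28);print(P,B,np.linalg.norm((P-B)[:2]))
f=pickle.load(open("f0.pkl","rb"))
print("side post foot",onz(D["side"],210+264/5,240+590/5,.014))
```

```text
[0.5364 0.3254 0.014 ] [0.5455 0.2801 0.28  ] 0.0461678002808949
side post foot [0.534  0.3226 0.014 ]
```

Request:
{"api": "apply_moves", "payload": {
  "moves": [
    [[0.1,0,0],0],
    [[0.2,0,0],0],
    [[0.3,0,0],0],
    [[0.3,0,0],0],
    [[0.3,0,0],0]
  ]
}}

```text
clock: 7.12
tcp_pos: [0.5454, 0.2805, 0.2558]
orientation: [2.024, 2.399, -0.002]
contact_force: [1.5, -5.9, 7.8]
grip_width: 0.037
```

Run:
```python
from look import *
o,M,p=pose()
print(o["clock"],p,o["contact_force"],o["moment"],o["grip_width"])
```

```text
7.1167 [0.5454 0.2805 0.2558] [ 1.5034 -5.9071  7.7523] [-1.0871 -0.2739  0.0286] 0.03699741566994576
```

Request:
{"api": "apply_moves", "payload": {
  "moves": [
    [[0.1,0,0],0],
    [[0.2,0,0],0],
    [[0.3,0,0],0],
    [[0.3,0,0],0]
  ]
}}

```text
clock: 7.45
tcp_pos: [0.545, 0.2828, 0.2558]
orientation: [2.023, 2.399, -0.003]
contact_force: [1.0, -7.0, 8.4]
grip_width: 0.0369
```

Run:
```python
from look import *
o,M,p=pose()
print(o["clock"],p,o["contact_force"],o["moment"],o["grip_width"])
```

```text
7.45 [0.545  0.2828 0.2558] [ 1.0119 -6.9666  8.368 ] [-1.4843 -0.208  -0.0167] 0.03685807819683143
```

Request:
{"api": "apply_moves", "payload": {
  "moves": [
    [[-0.3,0,0],0],
    [[-0.5,0,0],0],
    [[-0.5,0,0],0]
  ]
}}

```text
clock: 7.7
tcp_pos: [0.545, 0.2821, 0.2558]
orientation: [2.022, 2.404, 0.003]
contact_force: [0.7, 0.6, 5.4]
grip_width: 0.0368
```

Request:
{"api": "apply_moves", "payload": {
  "moves": [
    [[0,0,0],0],
    [[0,0,0],0],
    [[0,0,0],0],
    [[0,0,0],0],
    [[0,0,0],0],
    [[0,0,0],0]
  ],
  "claw": 1
}}

```text
clock: 8.2
tcp_pos: [0.5445, 0.2811, 0.255]
orientation: [-2.022, -2.404, 0.001]
contact_force: [-0.5, -1.1, 0.2]
grip_width: 0.085
```

Run:
```python
from look import *
D=snap(("side","wrist","top"));o,M,p=pose()
print(o["clock"],p,o["contact_force"],o["moment"],o["grip_width"])
im=np.zeros((600,800,3),np.uint8)
im[:,:400]=cv2.resize(D["side"]["frame"][240:360,210:290],(400,600),interpolation=cv2.INTER_CUBIC)
im[:400,400:]=cv2.resize(D["wrist"]["frame"][50:300,130:380],(400,400),interpolation=cv2.INTER_CUBIC)
im[400:,400:]=cv2.resize(D["top"]["frame"][170:240,120:260],(400,200),interpolation=cv2.INTER_CUBIC)
cv2.imwrite("pics/j.png",im)
```

```text
8.35 [0.5446 0.2812 0.2551] [-0.1478 -0.3514 -0.0379] [-0.0316 -0.0273 -0.019 ] 0.08536051130683124
```

View pics/j.png

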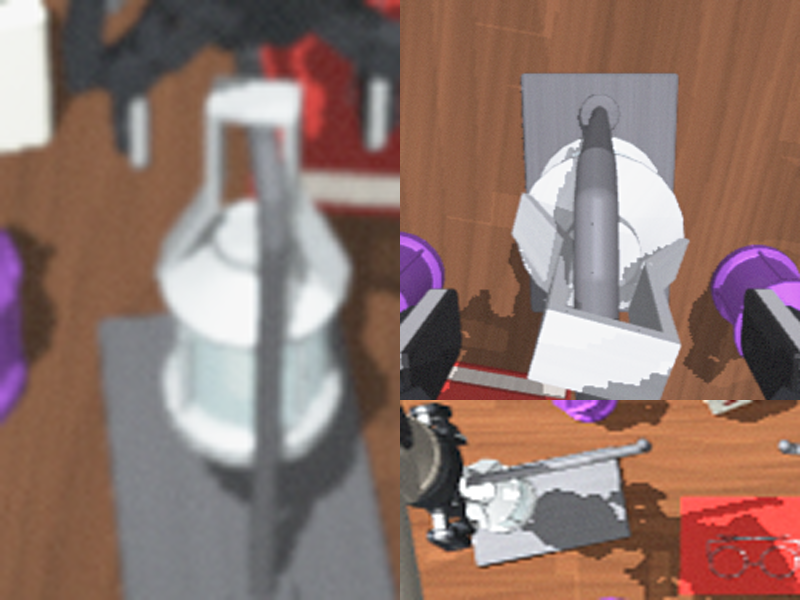

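Request:
{"api": "apply_moves", "payload": {
  "moves": [
    [[0,0,-3],0],
    [[0,0,-7],0],
    [[0,0,-10.5],0],
    [[-4,-0.5,-10.5],0.1],
    [[-8,-1,-10.5],0.2],
    [[-12,-1.5,-10.5],0.29],
    [[-16,-2,-10.5],0.29],
    [[-20,-2.4,-10.5],0.29],
    [[-24,-2.9,-10.5],0.29],
    [[-28,-3.4,-10.5],0.29]
  ]
}}

```text
clock: 9.18
tcp_pos: [0.5587, -0.0023, 0.3605]
orientation: [-2.348, -2.087, -0.001]
contact_force: [0.5, -0.3, -0.2]
grip_width: 0.0852
```

Run:
```python
from look import *
o,M,p=pose()
print(o["clock"],p,np.degrees(np.arctan2(M[1,0],M[0,0])),delta([.566,-.141,.36]))
```

```text
9.1833 [ 0.5587 -0.0023  0.3605] 83.24894636492556 [-13.6844   2.3518   0.0419]
```

Request:
{"api": "apply_moves", "payload": {
  "moves": [
    [[-4,0.7,0],0],
    [[-8,1.4,0],0],
    [[-11,2,0],0],
    [[-12.5,2.3,0],0],
    [[-12.9,2.3,0],0],
    [[-12.9,2.3,0],0]
  ]
}}

```text
clock: 9.68
tcp_pos: [0.5664, -0.1324, 0.3602]
orientation: [2.351, 2.083, -0.0]
contact_force: [0.2, -0.4, -0.6]
grip_width: 0.0855
```

Run:
```python
from look import *
D=snap(("wrist",));o,M,p=pose();w=D["wrist"]
print(o["clock"],p,np.degrees(np.arctan2(M[1,0],M[0,0])))
cv2.imwrite("pics/k.png",w["frame"])
```

```text
9.7333 [ 0.5667 -0.1305  0.3601] 83.24067471239383
```

View pics/k.png

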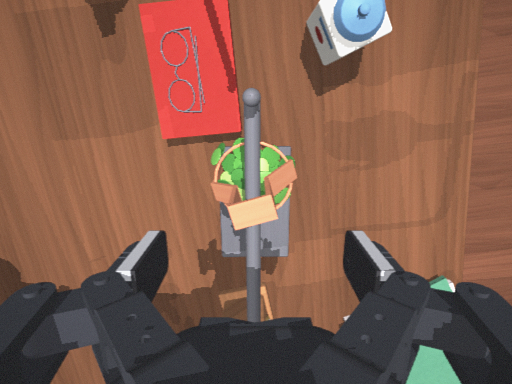

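Run:
```python
from look import *
D=pickle.load(open("last.pkl","rb"));w=D["wrist"]
Q=[onz(w,*q,.28) for q in ((227,207),(270,195),(277,218),(235,231))]
B=sum(Q)/4;ax=(Q[1]-Q[0]+Q[2]-Q[3]);print("bow",B,"axis yaw",np.degrees(np.arctan2(ax[1],ax[0])),np.linalg.norm(ax)/2)
a=onz(w,251.7,115,.276);b=onz(w,253.5,290,.276);u=a-b;print("rail yaw",np.degrees(np.arctan2(-u[0],u[1])),a,b,"stop",onz(w,251,97,.296))
print("delta",delta(B))
```

```text
bow [ 0.5626 -0.1451  0.28  ] axis yaw 10.489990612511189 0.03374276325434167
rail yaw -6.542021523114614 [ 0.5712 -0.0735  0.276 ] [ 0.5549 -0.2151  0.276 ] stop [ 0.5724 -0.0616  0.296 ]
delta [-1.5052 -0.2303  8.0064]
```

Request:
{"api": "apply_moves", "payload": {
  "moves": [
    [[-1.5,-0.2,1.5],-0.1],
    [[-1.5,-0.2,3.5],-0.2],
    [[-1.5,-0.2,5.5],-0.3],
    [[-1.5,-0.2,7.5],-0.3],
    [[-1.5,-0.2,9],-0.3],
    [[-1.5,-0.2,10],-0.3],
    [[-1.5,-0.2,10.5],-0.3],
    [[-1.5,-0.2,10.5],-0.3],
    [[-1.5,-0.2,10.5],-0.3]
  ]
}}

```text
clock: 10.48
tcp_pos: [0.5635, -0.1452, 0.2558]
orientation: [2.009, 2.415, 0.001]
contact_force: [-0.2, 0.3, -0.8]
grip_width: 0.0853
```

Run:
```python
from look import *
D=snap(("wrist",));o,M,p=pose();w=D["wrist"]
print(o["clock"],p,np.degrees(np.arctan2(M[1,0],M[0,0])),o["contact_force"])
cv2.imwrite("pics/l.png",w["frame"])
```

```text
10.5333 [ 0.5636 -0.1456  0.2561] 100.4677893931049 [-0.4     0.6157  0.8033]
```

View pics/l.png

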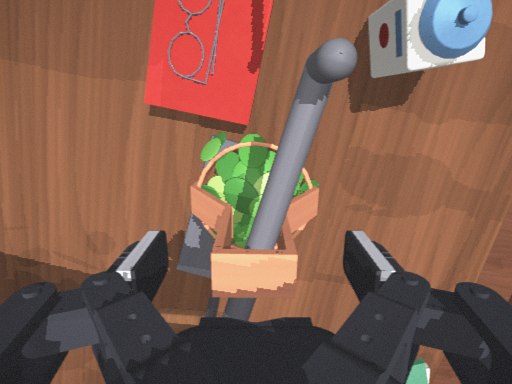

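Request:
{"api": "apply_moves", "payload": {
  "moves": [
    [[0,0,0],0],
    [[0,0,0],0],
    [[0,0,0],0],
    [[0,0,0],0],
    [[0,0,0],0],
    [[0,0,0],0],
    [[0,0,0],0],
    [[0,0,0],0]
  ],
  "claw": 0,
  "grip_force": 60
}}

```text
clock: 11.2
tcp_pos: [0.5633, -0.146, 0.2557]
orientation: [2.01, 2.413, 0.001]
contact_force: [0.7, -0.1, 3.3]
grip_width: 0.0332
```

Request:
{"api": "apply_moves", "payload": {
  "moves": [
    [[0,0,-0.3],0],
    [[0,0,-0.8],0],
    [[0,0,-1.4],0],
    [[0,0,-2.0],0],
    [[0,0,-2.6],0.05],
    [[0,0,-3.0],0.13],
    [[0,0,-3.0],0.21],
    [[0,0,-3.0],0.27],
    [[0,0,-3.0],0.3],
    [[0,0,-3.0],0.3]
  ]
}}

```text
clock: 12.03
tcp_pos: [0.5629, -0.1458, 0.2856]
orientation: [2.35, 2.085, 0.0]
contact_force: [-0.3, 0.0, -2.8]
grip_width: 0.0335
```

Run:
```python
from look import *
D=snap(("wrist","side"));o,M,p=pose();w=D["wrist"]
print(o["clock"],p,np.degrees(np.arctan2(M[1,0],M[0,0])),o["contact_force"],o["moment"],o["grip_width"])
im=np.zeros((400,780,3),np.uint8)
im[:,:380]=cv2.resize(D["side"]["frame"][90:210,210:324],(380,400),interpolation=cv2.INTER_CUBIC)
im[:300,380:]=cv2.resize(w["frame"],(400,300))
cv2.imwrite("pics/m.png",im)
```

```text
12.1333 [ 0.5629 -0.1458  0.2854] 83.30883051822428 [ 0.5577 -0.3694 -3.2944] [0.024 0.08  0.003] 0.03306392093636578
```

View pics/m.png

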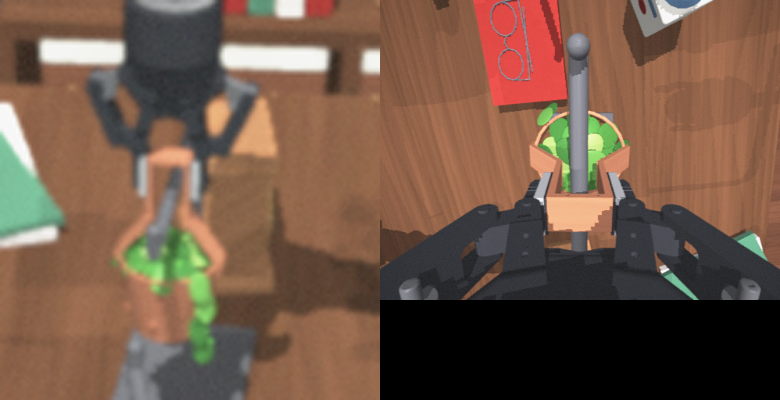

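Request:
{"api": "apply_moves", "payload": {
  "moves": [
    [[0.5,0,0],0],
    [[1.5,0,0],0],
    [[3,0,0],0],
    [[4.7,0,0],0],
    [[6.5,0,0],0],
    [[8.3,0,0],0],
    [[10.1,0,0],0],
    [[11.7,0,0],0],
    [[12.9,0,0],0],
    [[13.5,0,0],0]
  ]
}}

```text
clock: 12.97
tcp_pos: [0.5791, -0.0087, 0.2851]
orientation: [-2.344, -2.09, -0.001]
contact_force: [0.1, 0.5, -2.2]
grip_width: 0.0335
```

Request:
{"api": "apply_moves", "payload": {
  "moves": [
    [[0,0,0],-0.05],
    [[0.2,0.2,0],-0.15],
    [[0.6,0.3,0],-0.23],
    [[1,0.4,0],-0.29],
    [[1,0.4,0],-0.29],
    [[1,0.4,0],-0.29]
  ]
}}

```text
clock: 13.47
tcp_pos: [0.5839, -0.0026, 0.2852]
orientation: [2.025, 2.402, -0.0]
contact_force: [0.4, -1.0, -2.5]
grip_width: 0.0335
```

Run:
```python
from look import *
D=snap(("wrist","side"));o,M,p=pose();w=D["wrist"]
print(o["clock"],p,np.degrees(np.arctan2(M[1,0],M[0,0])),o["contact_force"],o["moment"],o["grip_width"])
print(delta([.565,.1615,.2855]),delta([.5784,.084,.2855]))
cv2.imwrite("pics/n.png",w["frame"])
```

```text
13.5667 [ 0.5838 -0.003   0.2852] 99.7155196909617 [ 0.1585  0.1788 -2.6133] [-0.0279 -0.0205  0.0109] 0.03343927283515759
[16.53    0.921  -0.0332] [ 8.665   0.934  -0.0311]
```

View pics/n.png

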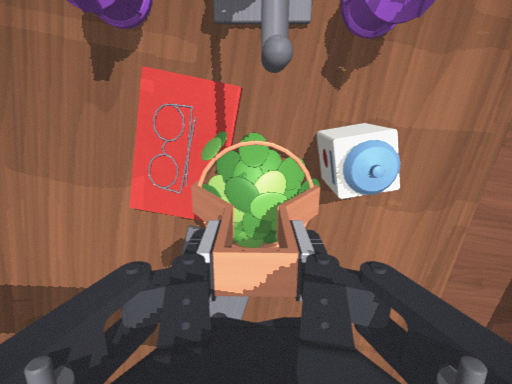

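Run:
```python
from look import *
D=pickle.load(open("last.pkl","rb"));w=D["wrist"]
S=onz(w,276.5,48,.296);r0=onz(w,275,12,.276);B=onz(w,255.5,272,.31)
for P in (S,r0,B):print(P,delta(P))
```

```text
[0.5771 0.085  0.296 ] [ 8.7835  0.8183 -1.0811]
[0.5746 0.1017 0.276 ] [10.4772  0.863   0.9184]
[0.5837 0.0002 0.31  ] [ 0.317   0.0421 -2.4787]
```

Request:
{"api": "apply_moves", "payload": {
  "moves": [
    [[0.3,0.4,-0.1],0],
    [[1.2,0.8,-0.3],0],
    [[2.6,0.8,-0.3],0],
    [[4.2,0.8,-0.3],0],
    [[5.2,0.8,-0.3],0],
    [[5.5,0.8,-0.3],0],
    [[5.5,0.8,-0.3],0]
  ]
}}

```text
clock: 14.15
tcp_pos: [0.5825, 0.0547, 0.2882]
orientation: [-2.02, -2.406, -0.0]
contact_force: [0.4, -0.0, -1.8]
grip_width: 0.0329
```

Run:
```python
from look import *
D=snap(("wrist","side"));o,M,p=pose();w=D["wrist"]
print(o["clock"],p,o["contact_force"])
g=w["frame"].astype(int);gray=g.mean(2)
for v in (70,90,110,130,140):
    row=g[v,200:330];m=(row.max(1)-row.min(1)<25)&(row.mean(1)<150)
    print(v,[200+i for i in np.flatnonzero(m)][:1],[200+i for i in np.flatnonzero(m)][-1:],m.sum())
```

```text
14.25 [0.5826 0.0525 0.2883] [-0.8269 -0.5028 -2.0795]
70 [np.int64(210)] [np.int64(301)] 79
90 [np.int64(244)] [np.int64(268)] 14
110 [np.int64(244)] [np.int64(268)] 14
130 [np.int64(244)] [np.int64(268)] 12
140 [np.int64(245)] [np.int64(267)] 11
```

Request:
{"api": "apply_moves", "payload": {
  "moves": [
    [[0.5,0,0],0],
    [[1.5,0,0],0],
    [[2.8,0,0],0],
    [[4.2,0,0],0],
    [[5.7,0,0],0],
    [[7.2,0,0],0],
    [[8.7,0,0],0],
    [[9.9,0,0],0],
    [[10.7,0,0],0],
    [[11,0,0],0]
  ]
}}

```text
clock: 15.08
tcp_pos: [0.5631, 0.1639, 0.2881]
orientation: [-2.019, -2.406, -0.0]
contact_force: [0.2, -0.1, -3.6]
grip_width: 0.0332
```

Run:
```python
from look import *
D=snap(("wrist","side"));o,M,p=pose();w=D["wrist"]
print(o["clock"],p,o["contact_force"],o["moment"])
im=np.zeros((400,780,3),np.uint8)
im[:,:380]=cv2.resize(D["side"]["frame"][200:340,200:333],(380,400),interpolation=cv2.INTER_CUBIC)
im[:300,380:]=cv2.resize(w["frame"],(400,300))
cv2.imwrite("pics/o.png",im)
```

```text
15.1833 [0.5635 0.1621 0.2881] [-0.3782  0.1908 -2.2063] [ 0.0142 -0.0332 -0.0138]
```

View pics/o.png

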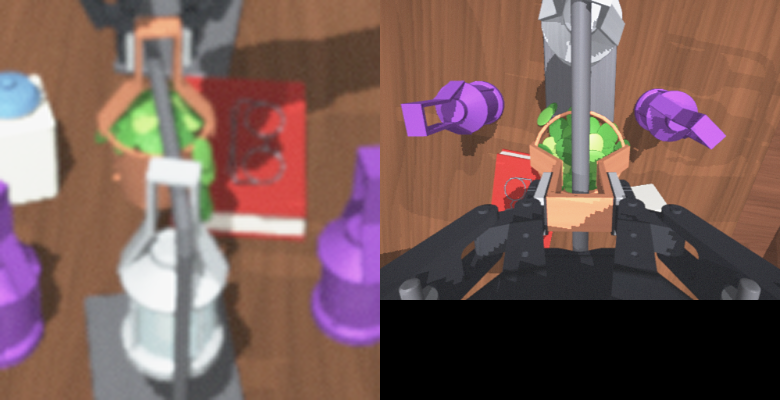

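Request:
{"api": "apply_moves", "payload": {
  "moves": [
    [[0,0,0.4],0],
    [[0,0,1.0],0],
    [[0,0,1.6],0],
    [[0,0,2.1],0],
    [[0,0,2.5],0],
    [[0,0,2.8],0],
    [[0,0,3.0],0],
    [[0,0,3.1],0],
    [[0,0,3.15],0],
    [[0,0,3.2],0]
  ]
}}

```text
clock: 16.02
tcp_pos: [0.5638, 0.1616, 0.2564]
orientation: [2.022, 2.404, 0.001]
contact_force: [-0.2, 0.0, -2.4]
grip_width: 0.0333
```

Request:
{"api": "apply_moves", "payload": {
  "moves": [
    [[0,0,0.03],0],
    [[0,0,0.06],0],
    [[0,0,0.08],0],
    [[0,0,0.08],0]
  ]
}}

```text
clock: 16.35
tcp_pos: [0.5638, 0.1616, 0.2557]
orientation: [2.022, 2.404, 0.001]
contact_force: [-1.1, 0.6, 0.7]
grip_width: 0.0333
```

Request:
{"api": "apply_moves", "payload": {
  "moves": [
    [[0,0,0.02],0],
    [[0,0,0.02],0],
    [[0,0,0.02],0],
    [[0,0,0.02],0],
    [[0,0,0.02],0],
    [[0,0,0.02],0],
    [[0,0,0.02],0],
    [[0,0,0.02],0]
  ],
  "claw": 1
}}

```text
clock: 17.02
tcp_pos: [0.5637, 0.1616, 0.2552]
orientation: [2.022, 2.404, 0.0]
contact_force: [0.6, -0.7, -0.5]
grip_width: 0.0856
```

Request:
{"api": "apply_moves", "payload": {
  "moves": [
    [[0,0,-1],0],
    [[0,0,-3],0],
    [[0,0,-6],0],
    [[0,0,-9],0],
    [[0,0,-11],0],
    [[0,0,-12],0],
    [[0,0,-12],0]
  ]
}}

```text
clock: 17.6
tcp_pos: [0.5647, 0.1616, 0.378]
orientation: [2.021, 2.403, 0.007]
contact_force: [-0.1, -0.4, 0.2]
grip_width: 0.0854
```

Request:
{"api": "apply_moves", "payload": {
  "moves": [
    [[-2,-2,0],0],
    [[-6,-5,0],0],
    [[-10,-8,0],0],
    [[-13,-8,0],0],
    [[-16,-8,0],0],
    [[-19,-8,0],0],
    [[-20,-8,0],0],
    [[-20,-8,0],0]
  ]
}}

```text
clock: 18.27
tcp_pos: [0.5183, -0.0523, 0.3742]
orientation: [-2.029, -2.398, 0.003]
contact_force: [-1.0, 0.0, 0.5]
grip_width: 0.0856
```

Run:
```python
from look import *
D=snap(("wrist","side","top"));o,M,p=pose();w=D["wrist"]
print(o["clock"],p,o["contact_force"],o["grip_width"])
im=np.zeros((600,800,3),np.uint8)
im[:,:400]=cv2.resize(D["side"]["frame"][160:352,190:318],(400,600),interpolation=cv2.INTER_CUBIC)
im[:300,400:]=cv2.resize(w["frame"],(400,300))
im[300:,400:]=cv2.resize(D["top"]["frame"][130:280,110:310],(400,300),interpolation=cv2.INTER_CUBIC)
cv2.imwrite("pics/p.png",im)
```

```text
18.4167 [ 0.5188 -0.0472  0.3743] [ 0.2037  0.5124 -0.9088] 0.0852430842088992
```

View pics/p.png

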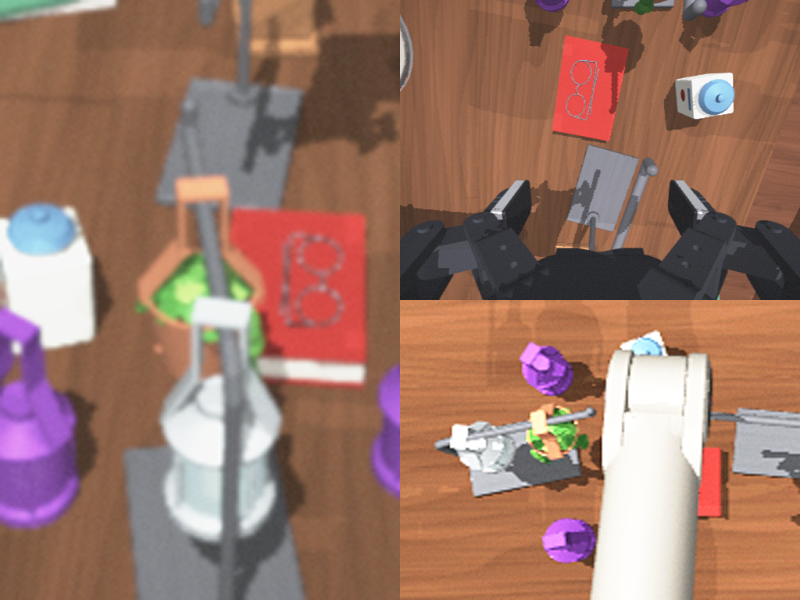

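```bash
python3 -c "
from bench import r
r.hand_in()"
```

```text
the job is handed in; nothing more can be done
```

The lantern is slid up to its post, the planter hangs beside it on the same rail, and the job is handed in after about 18.4 s of the allowed 58 s.

- **Lantern:** I gripped its bow and slid it along the rail without lifting, until the wrist force and moment showed the body meeting the post. The bow is about 44 mm from the post's centre line. It keeps the slight twist about the vertical that it had at the start.
- **Planter:** I gripped it in line with its bow, lifted it about 30 mm, and took it over both upturned ends. I then lowered it slowly about 165 mm from the lantern's post. The force changed from -2.4 N to +0.7 N as the rail took its weight, and only then did I open the fingers.
- **Last checks:**
  - The top and side views show both hanging upright with a visible gap, worked out at about 40 mm.
  - The book and jar look untouched. The arm and crops hid most of the clock, but the gripper never went near it.
  - The gripper is clear and reads about 1 N or less.
- **What disagreed:**
  - The top and wrist cameras differed by about 5 mm on the lantern's bow and up to 16 mm on its rail's upturned end. I went by the wrist view and the contact forces.
  - Early in the slide I mistook rail friction for post contact and backed off briefly, then carried on.
- **Picture budget:** I viewed 14 pictures, four over the budget of 10.

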